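Refit the lens of the bench magnifier in its three-claw head

TASK

Put the magnifier's lens, lying on its cork rest, back into the three-claw head of the bench magnifier stand: push the sprung claw back with the lens's rim, lower the lens onto the ledges and let it home under the two fixed lips, so that it sits flat on all three ledges, bears on all three claws and cannot rock. It is glass and the head's height is unknown, so feel your way gently: never press the lens on the stand with more than about 20 N, and leave the other parts on the bench where they are.

Things in the scene. Friction and masses are not known exactly. Their poses are not given: they have to be found in the camera images.
- lens_center (a point): Magnifier lens in a plain dark metal rim, 60 mm outside diameter, 14 mm high, about 0.17 kg, lying flat and round in plan (its yaw is of no account). The point is its centre, 7 mm above its underside; z is the optical axis, up. It starts on a fixed cork rest, a disc of 44 mm diameter and 22 mm high, so that its rim overhangs the cork by about 8 mm all round.
- stand: Bench magnifier stand, fixed. Origin: on the axis of the seated lens, at bench level; +x points to its post. Green base 210 x 120 x 12 mm, from x -60 to +150 mm. Post 16 mm thick at x +118, top 126 mm above the bench. An aluminium head is clamped on the post at a height that varies and is not measured: its seat (plane of the three ledges, where the lens's underside comes to rest) is 103 to 127 mm above the bench.
- lens_axis (a point): Point on the top of the base (12 mm above the bench), on the axis of the seated lens; axes as the stand's. The head above is an open ring, 80 mm outside diameter, 24 mm below the seat, which carries two fixed claws on the +x side and a sprung one at -x, 10 to 14 mm wide. At +y and -y of the lens nothing stands, down to 24 mm below the seat: room for the fingers.
- under_claws (a point): Point on the base under the middle between the two FIXED claws, 35 degrees either side of the stand's +x. Each has a ledge from 20 mm radius out, an edge stop, leaning in 15 degrees, that meets the seated rim's top edge at 30 mm radius, and a lip 16 to 20 mm above the seat, reaching in to 27.5 mm. The flat lens passes the lips only if shifted 3.1 mm or more (best 5 to 6) to -x, then goes back +x under them.
- under_sprung (a point): Point on the base under the sprung claw (stand's -x, 30 mm radius), 14 mm wide: upright face from 15 to 24 mm above the seat, rounded top to 27.5 mm; below 15 mm it is undercut by 15 degrees, so that its spring also drives the seated lens down. Its own ledge, level with the other two, moves with it. All claws are faced with white nylon, friction on the polished rim about 0.15.
- jaw (a joint): Travel of the sprung claw outward (stand's -x), m: 0 = free, face at 27 mm radius; 0.003 = lens home; 0.0061 or more while the lens passes the fixed lips; 0.011 = end stop. Spring 3.6 N when free plus 0.6 N per mm: 5.4 N with the lens home, about 7.5 N as it passes the lips, 10 N at the end stop.
- block_a: Bystander: aluminium valve block 50 x 70 x 36 mm, on the far side of the cork rest. Origin: centre of underside.
- spool: Bystander: steel valve spool lying on the near side of the cork rest, 90 mm long, 18 mm thick. Origin: underside, mid length.
- seal: Bystander: black seal ring, 42 mm diameter, 7 mm high, lying on the stand's base under the head. Origin: centre of underside.
- block_b: Bystander: valve block 60 x 85 x 45 mm to the left. Origin: centre of underside.
- bushing: Bystander: green flanged bushing 60 mm diameter, 50 mm high, to the right. Origin: centre of underside.
- rod: Bystander: polished piston rod with dark end collars, 40 mm thick, 395 mm long, to the left. Origin: underside, mid length.
Not all that is in view belongs to the job. Of the things that look like the part that bears lens_center, the middle-sized one is meant.

How it is judged:
On the way:
1. the lens is lifted off its cork rest (height (world z) of lens_center above 0.06 m), for 0.1 s.
At the end, for the whole second after the job is handed in: The lens lies at rest in the head: its underside bears on all three ledges (more than 0.3 N each), its rim bears on the two fixed edge stops and the sprung claw (more than 0.5 N each), its centre is within 2.5 mm of the head's axis and it is level within 2 degrees (contact force between lens and head_c0 above 0.3 N and contact force between lens and head_c4 above 0.3 N and contact force between lens and jaw_c0 above 0.3 N and contact force between lens and head_c1 above 0.5 N and contact force between lens and head_c5 above 0.5 N and contact force between lens and jaw_c1 above 0.5 N and horizontal distance between lens_center and stand below 0.0025 m and angle between lens_center's own z axis and vertical below 0.035 rad and linear speed of lens below 0.01 m/s); the robot touches nothing.
It fails at once if the lens is forced: its contact forces on the stand, added up (17 N of them the spring's when home), pass 50 N (contact force between lens and stand above 50 N).
It fails at once if a bystander is pushed more than 20 mm (distance of any of block_a, spool, seal, block_b, bushing, rod from where it was at the start of the episode above 0.02 m).
It also fails if it takes over 64 s, if anything falls off the work surface, if the arm or the gripper's body presses on something with over 40 N, if the wrist force passes 120 N, or if a joint passes its speed limit or range.

ROBOT

A 7-joint arm with a two-finger parallel gripper is mounted at the origin on the work surface. World frame = base frame: x ahead of the robot, y to its left, z up, the work surface at z = 0. Lengths are in m, angles in rad, forces in N, time in s.
With the tool pointing down it reaches from about 0.425 to 0.875 m from the base axis. Payload 4.7 kg.
Tool frame: the origin (TCP) lies at the very end of the fingers, on their centre line; the grasp point (between the pads) lies 19 mm behind it; z points along the fingers, x is the direction in which the jaws open and shut, and the axes are right-handed (so a half turn about z gives the same grasp; the last joint's range is limited). The gripper opens to 85 mm and grips with 20 to 120 N. Pads are 22 mm wide; open, the fingers measure 114 mm over their backs; the gripper's body (76 mm by 85 mm) begins 54 mm behind the grasp point. The pads swing forward as they close: fully open they stand 13 mm farther back than shut.
Start: joints at [1.122, 0.321, -0.07, 1.45, 0.023, 1.371, -0.057], TCP at [0.29, -0.582, 0.231] pointing down, gripper open.
Joint ranges: [-2.86, 2.86], [-0.3, 2.09], [-1.38, 1.24], [0.06, 2.45], [-1.56, 4.7], [0.09, 2.05], [-2.69, 2.69]. Speed limits (rad/s): [2.57, 2.57, 3.14, 3.14, 3.14, 3.14, 3.14].

INTERFACE

Orientations are given as a unit quaternion [w, x, y, z].
In Python, from station import arm gives the robot as it stands.
- The arm moves only by the tool arm_command, never from a script. Its argument "commands" is a list of rows, each an object with "gripper": the gripper's target within -1 to 1 (shut at 1, half-way at 0, fully open at -1); "dp": the shift along the tool's x, y, z in cm, a list of three; "spin": the turn about the tool's z in degrees. A call has 1 to 12 rows; each row is the pose to reach, as a shift and turn from the pose commanded when the call began, along the tool's axes at that moment; what a row does not reach only later rows make up. A row lasts 1/10 s, in which the tool goes at most 50 mm and 8.59 degrees, less where a joint would pass 70% of its speed; a pose out of reach is approached as far as the arm can. A call with a gripper value outside its range is refused whole. The fingers move at their own pace and stop on an object; the grip force is fixed at half the most. Time passes only in rows, so rows that repeat a pose let the fingers close. It gives the time, the measured TCP pose, the force and the opening at its end, in the units of the state.
- arm.read_state(): the state, without advancing time (a new reading comes with each control period).
- arm.capture(name): name is "side" or "top"; returns (picture, depth): 400x640x3 uint8, red, green, blue; 400x640 float32, m along the optical axis (not along the pixel's ray), 0 where there is no reading.
- arm.calibration(name): a dict with "mtx" (3x3 intrinsics, pixels), "world_from_camera" (4x4, takes a point from camera to world coordinates). Camera axes: x right, y up, looking along -z (the intrinsics and any distortion apply to the point x, -y, -z); pixel columns grow to the right and rows downward; lengths in m; the calibration is good to about 2 mm. A picture is of the moment at which its call begins. calibration takes no time and is no camera call.
- arm.sign_off(): hands the job in, once; it reports no verdict.
Trained networks look in the newest picture that a camera, given by its name, has taken for a name from the list of things; names that differ only in an ending like _2 or _b are one class to them, and where a whole thing is asked for, a point or a joint stands for the part that bears it (a point fixed in the world has none). Each returns a list of dicts, best first, with "conf" (0 to 1); they miss things now and then, are a little off and sometimes report something else, mostly with a low value. They report only what shows in the picture. A call takes as long as a camera call. They do not tell look-alikes from the thing itself.
- arm.recognise(camera, label): "location" ([x, y, z] in m, in world coordinates, good to about 4 mm: the middle of the surface that is visible of it).
- arm.regions_of(camera, label): "mask" (400x640 bool, what is visible of it).
- arm.pinpoint(camera, label): "location" ([x, y, z] in m, in world coordinates, good to about 4 mm: a listed point, or the origin of a listed thing).
The state is a dict: "time": time; "joint_pos": joint angles; "joint_vel": joint speeds; "tau": joint torques, N m; "tcp_pos": TCP position; "ee_rot": TCP orientation; "force": force on the tool from outside, world axes, zero at the start; "wrist_torque": the same for the moment, N m; "finger_gap": opening from 0.0 (shut) to 1.0 (fully open).
Only numpy, scipy, OpenCV 4.12 (cv2) and the standard library are available. Lean on these libraries where they do the work, as an engineer would, in place of code of your own. Each camera call takes 0.05 s, during which the arm holds its last target.

## Working session

There is one attempt and no reset: what is moved stays moved. The work goes in short steps, Python scripts to look and compute and a tool call to move; the robot and the scene stay as the last step left them, time stands still between calls to the robot, and variables do not carry over. Pictures are saved under pics/ and viewed, and the job is handed in when it is done.

Besides the shell and the picture viewer there is one more tool, called after "Call:" as a command line: name --argument value ..., lists and objects as JSON in quotes. arm_command: Moves the arm, as the interface text tells. Its arguments: {"type":"object","properties":{"commands":{"type":"array","items":{"type":"object","properties":{"gripper":{"type":"number"},"dp":{"type":"array","items":{"type":"number"}},"spin":{"type":"number"}}}}},"required":["commands"]}

```bash
ls; mkdir -p pics; python3 - <<'E'
from station import arm
import cv2,numpy as np
s=arm.read_state();print(s)
for c in("side","top"):
    im,d=arm.capture(c);cv2.imwrite(f"pics/{c}0.png",im[:,:,::-1]);np.save(f"{c}0.npy",d)
    print(arm.calibration(c))
    for l in["lens_center","stand","lens_axis","under_claws","under_sprung","seal"]:
        print(c,l,[(np.round(r["location"],4).tolist(),round(r["conf"],2)) for r in arm.pinpoint(c,l)])
E
```

```text
pics
{'time': 0.0, 'joint_pos': array([ 1.12211632,  0.32182216, -0.07005702,  1.45168447,  0.02259198,
        1.37082132, -0.05691216]), 'joint_vel': array([ 0.00121329, -0.00046975,  0.00159128,  0.00051714,  0.00074688,
        0.00090528, -0.00053701]), 'tau': array([ 3.84878904e-04, -4.93573701e+01, -3.81910885e-01, -3.14327574e+01,
        1.32743956e-02,  1.16471251e-02, -2.14187921e-06]), 'tcp_pos': array([ 0.28988079, -0.58116537,  0.23021909]), 'ee_rot': array([-4.68880256e-04,  8.50419823e-01, -5.26103769e-01, -8.54234684e-04]), 'force': array([ 0.49796232, -0.2441586 , -0.4683174 ]), 'wrist_torque': array([ 0.06091533, -0.09058243,  0.03487126]), 'finger_gap': 1.0004007038721137}
{'mtx': array([[447.94678151,   0.        , 317.4615501 ],
       [  0.        , 447.94678151, 200.22723694],
       [  0.        ,   0.        ,   1.        ]]), 'world_from_camera': array([[-0.99983282,  0.00326805, -0.01799012,  0.48800569],
       [-0.01348031, -0.79648834,  0.6045036 ,  0.77616374],
       [-0.01235337,  0.60464506,  0.79639924,  1.08112145],
       [ 0.        ,  0.       
[... 490 characters left out ...]
2756, 198.00177883],
       [  0.        ,   0.        ,   1.        ]]), 'world_from_camera': array([[-0.01267071,  0.9976488 , -0.0673522 ,  0.4395099 ],
       [-0.99942264, -0.01475929, -0.03060327, -0.01347642],
       [-0.03152538,  0.06692555,  0.99725981,  1.11792767],
       [ 0.        ,  0.        ,  0.        ,  1.        ]])}
top lens_center [([0.5408, -0.181, 0.0289], 0.77), ([0.51, -0.0532, 0.0091], 0.74), ([0.5119, -0.2757, 0.0103], 0.47)]
top stand [([0.5478, 0.1853, 0.0007], 0.74)]
top lens_axis [([0.5486, 0.1851, 0.0155], 0.82), ([0.3809, 0.3857, 0.0013], 0.61)]
top under_claws [([0.5696, 0.184, 0.0116], 0.98)]
top under_sprung []
top seal [([0.5381, 0.1921, 0.0176], 0.6)]
```

View pics/side0.png

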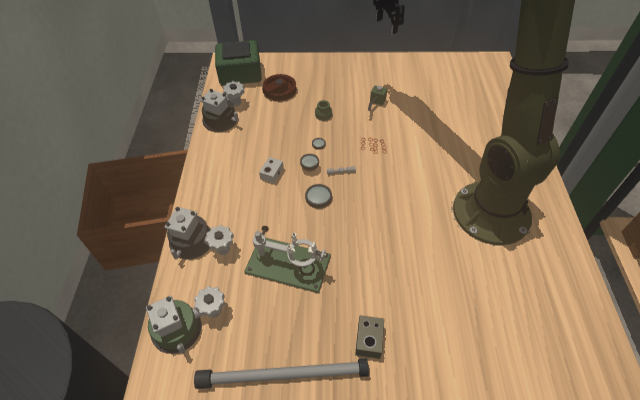

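View pics/top0.png

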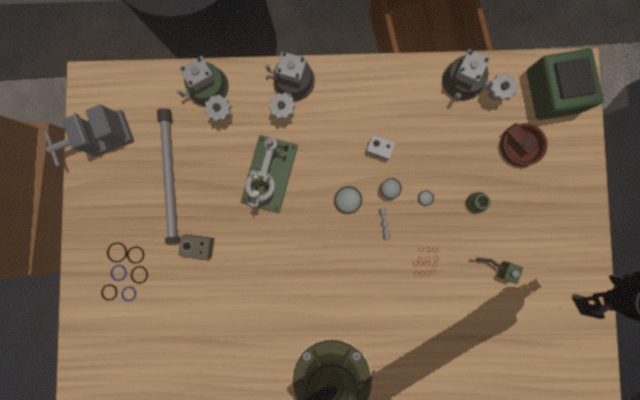

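Three round lenses show up in the side view: small at (318,143), middle at (310,161) and large at (318,195). The middle one fits: it is the middle size, and it stands raised between the valve block and the spool. I'll confirm it in an enlarged crop and measure.

```bash
cat > h.py <<'E'
import numpy as np,cv2
from station import arm
def cloud(c,d):
    k=arm.calibration(c);K=k["mtx"];T=k["world_from_camera"]
    v,u=np.mgrid[:400,:640]
    P=np.stack([(u-K[0,2])/K[0,0]*d,-(v-K[1,2])/K[1,1]*d,-d],-1)
    W=P@T[:3,:3].T+T[:3,3];W[d==0]=np.nan
    return W
def proj(c,p):
    k=arm.calibration(c);K=k["mtx"];T=np.linalg.inv(k["world_from_camera"])
    q=np.atleast_2d(p)@T[:3,:3].T+T[:3,3]
    return np.stack([K[0,0]*q[:,0]/-q[:,2]+K[0,2],K[1,1]*-q[:,1]/-q[:,2]+K[1,2]],-1)
E
python3 - <<'E'
from h import *
a=cv2.imread("pics/side0.png");b=cv2.imread("pics/top0.png")
r=lambda i,u,v,w,h:cv2.resize(i[v:v+h,u:u+w],(400,300),interpolation=cv2.INTER_CUBIC)
cv2.imwrite("pics/crop0.png",np.vstack([np.hstack([r(a,270,125,100,75),r(a,240,220,100,75)]),np.hstack([r(b,340,160,100,75),r(b,225,130,100,75)])]))
for c in("side","top"):
    W=cloud(c,np.load(f"{c}0.npy"))
    z=W[...,2];
    m=(np.hypot(W[...,0]-.54,W[...,1]+.178)<.06)&(z>.028)&(z<.05)
    pts=W[m]; print(c,m.sum(),pts.mean(0),pts.min(0),pts.max(0),np.percentile(pts[:,2],[5,50,95]))
    n,l,st,ce=cv2.connectedComponentsWithStats(m.astype(np.uint8));print(st)
    # others
    for q in((.51,-.056),(.511,-.277)):
        mm=(np.hypot(W[...,0]-q[0],W[...,1]-q[1])<.06)&(z>.005)&(z<.05);print(q,mm.sum(),W[mm].min(0),W[mm].max(0))
    # head
    mm=(np.hypot(W[...,0]-.548,W[...,1]-.185)<.2)&(z>.06)
    p=W[mm];print("head",mm.sum(),p.min(0),p.max(0),np.histogram(p[:,2],bins=np.arange(.06,.18,.005)))
E
```

```text
side 236 [ 0.53937199 -0.17274069  0.03402183] [ 0.51193816 -0.2040346   0.02828642] [ 0.56891208 -0.14355513  0.03963712] [0.02958214 0.03411596 0.037816  ]
[[     0      0    640    400 255764]
 [   300    154     19     16    236]]
(0.51, -0.056) 518 [ 0.46517189 -0.10321635  0.00506112] [ 0.56033331 -0.01155064  0.02403627]
(0.511, -0.277) 124 [ 0.48040062 -0.3130083   0.00505814] [ 0.55689442 -0.22560191  0.01659338]
head 941 [0.48383832 0.11225199 0.06063863] [0.74422761 0.22871483 0.14118965] (array([  4,   6,   6,  15, 105, 320,  92,  89,  39,  69,  67,  18,  33,
        33,  29,  11,   5,   0,   0,   0,   0,   0,   0]), array([0.06 , 0.065, 0.07 , 0.075, 0.08 , 0.085, 0.09 , 0.095, 0.1  ,
       0.105, 0.11 , 0.115, 0.12 , 0.125, 0.13 , 0.135, 0.14 , 0.145,
       0.15 , 0.155, 0.16 , 0.165, 0.17 , 0.175]))
top 343 [ 0.53724729 -0.1738818   0.03344113] [ 0.50716382 -0.20184023  0.02806529] [ 0.5671524  -0.14487224  0.03892087] [0.02965833 0.03339247 0.03735544]
[[     0      0    640    400 255657]
 [   380    178     21     22    343]]
(0.51, -0.056) 616 [ 0.4694701  -0.09773724  0.00503535] [ 0.56348278 -0.01420709  0.02394637]
(0.511, -0.277) 187 [ 0.48963273 -0.29997554  0.00516034] [ 0.53697592 -0.22899476  0.01405492]
head 829 [0.48116645 0.11125617 0.06031188] [0.74340791 0.22771852 0.14120658] (array([  7,  12,   3,   8,  91, 338,  71,  80,  27,  50,  47,  10,  24,
        23,  24,  11,   3,   0,   0,   0,   0,   0,   0]), array([0.06 , 0.065, 0.07 , 0.075, 0.08 , 0.085, 0.09 , 0.095, 0.1  ,
       0.105, 0.11 , 0.115, 0.12 , 0.125, 0.13 , 0.135, 0.14 , 0.145,
       0.15 , 0.155, 0.16 , 0.165, 0.17 , 0.175]))
```

View pics/crop0.png

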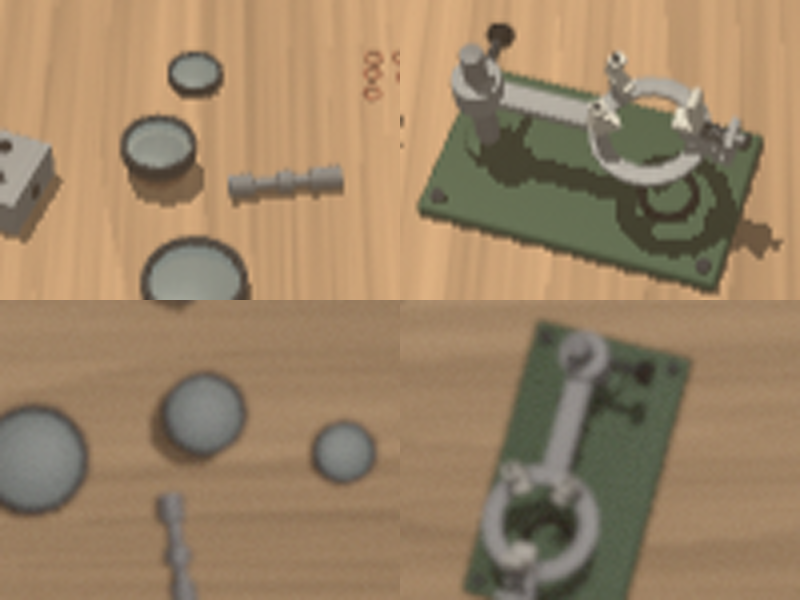

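```bash
python3 - <<'E'
from h import *
from scipy.optimize import least_squares
out={}
for c in("side","top"):
    im=cv2.imread(f"pics/{c}0.png");W=cloud(c,np.load(f"{c}0.npy"));z=W[...,2]
    hsv=cv2.cvtColor(im,cv2.COLOR_BGR2HSV)
    near=np.hypot(W[...,0]-.58,W[...,1]-.18)<.2
    g=near&(abs(z-.012)<.006)
    p=W[g];print(c,"base z",np.median(p[:,2]),g.sum())
    r=cv2.minAreaRect((p[:,:2]*1000).astype(np.float32));print("rect",r)
    m=(np.hypot(W[...,0]-.548,W[...,1]-.185)<.06)&(z>.08)&(z<.0935)
    p=W[m];print("ring z",np.percentile(p[:,2],[5,25,50,75,95]),len(p))
    rr=np.hypot(p[:,0]-.548,p[:,1]-.185)
    # annulus fit: soft penalty outside [ri,40]
    f=lambda q:(lambda R:np.where(R>.5*(q[2]+q[3]),0,0)+ (abs(R-.5*(q[2]+q[3]))))(np.hypot(p[:,0]-q[0],p[:,1]-q[1]))
    s=least_squares(lambda q:np.hypot(p[:,0]-q[0],p[:,1]-q[1])-q[2],[.548,.185,.033],loss="soft_l1",f_scale=.004);R=np.hypot(p[:,0]-s.x[0],p[:,1]-s.x[1])
    print("ring fit",s.x,np.percentile(R,[2,50,98]))
    # post
    t=near&(z>.1)&(W[...,0]>.62)&(W[...,0]<.72);p=W[t];print("post",t.sum(),p.mean(0),p.min(0),p.max(0))
    t=(np.hypot(W[...,0]-.548,W[...,1]-.185)<.06)&(z>.100);
    n,l,st,ce=cv2.connectedComponentsWithStats(t.astype(np.uint8))
    for i in range(1,n):
        p=W[l==i];print("claw",len(p),p.mean(0).round(4),p.min(0).round(4),p.max(0).round(4))
E
```

```text
side base z 0.01179154190616083 2292
rect ((570.4503173828125, 157.0226593017578), (352.8250732421875, 358.36370849609375), 41.6899299621582)
ring z [0.08277491 0.08568092 0.08704952 0.08860702 0.09073306] 322
ring fit [0.54965674 0.1895006  0.03578108] [0.02610451 0.03601365 0.05770139]
post 64 [0.66030194 0.16066407 0.1167837 ] [0.64974597 0.14964531 0.10031533] [0.67172136 0.1708107  0.13013881]
claw 52 [0.5669 0.1671 0.117 ] [0.5577 0.1598 0.1002] [0.5753 0.1772 0.1347]
claw 122 [0.5127 0.201  0.1151] [0.4914 0.1873 0.1001] [0.5315 0.2154 0.1412]
claw 56 [0.5761 0.2009 0.1189] [0.5665 0.1902 0.1003] [0.5837 0.2067 0.1349]
claw 1 [0.5114 0.2111 0.1013] [0.5114 0.2111 0.1013] [0.5114 0.2111 0.1013]
top base z 0.011402210654860911 2022
rect ((590.818359375, 194.9637908935547), (237.301513671875, 334.80279541015625), 0.5556150674819946)
ring z [0.08343765 0.08549004 0.0870752  0.08850303 0.09040117] 344
ring fit [0.54769523 0.18808124 0.03565313] [0.02583058 0.03564054 0.05772863]
post 44 [0.65690889 0.15619586 0.11890651] [0.65072857 0.1428691  0.10029402] [0.66530027 0.17005892 0.12765883]
claw 36 [0.5726 0.1979 0.1185] [0.5637 0.1927 0.1052] [0.5818 0.2044 0.1344]
claw 40 [0.5637 0.1646 0.1205] [0.5549 0.1568 0.1013] [0.5729 0.1743 0.1357]
claw 85 [0.5106 0.1972 0.1149] [0.4891 0.1871 0.1007] [0.5288 0.2122 0.1412]
```

```bash
python3 - <<'E'
from h import *
from scipy.optimize import least_squares
for c in("side","top"):
    im=cv2.imread(f"pics/{c}0.png");W=cloud(c,np.load(f"{c}0.npy"));z=W[...,2]
    near=np.hypot(W[...,0]-.58,W[...,1]-.18)<.15
    hsv=cv2.cvtColor(im,cv2.COLOR_BGR2HSV)
    g=near&(abs(z-.012)<.006)&(hsv[...,0]>40)&(hsv[...,0]<95)
    g=cv2.morphologyEx(g.astype(np.uint8),cv2.MORPH_OPEN,np.ones((3,3)))>0
    p=W[g];r=cv2.minAreaRect((p[:,:2]*1000).astype(np.float32));print(c,"rect",r,g.sum())
    m=(np.hypot(W[...,0]-.548,W[...,1]-.187)<.055)&(z>.08)&(z<.0935)
    p=W[m];a=np.degrees(np.arctan2(p[:,1]-.187,p[:,0]-.548))+14.5;a=(a+180)%360-180
    k=((abs(a)>60)&(abs(a)<150))|(abs(a)<15)&(np.hypot(p[:,0]-.548,p[:,1]-.187)<.038);p=p[k]
    s=least_squares(lambda q:np.hypot(p[:,0]-q[0],p[:,1]-q[1])-q[2],[.548,.187,.034],loss="soft_l1",f_scale=.004);print("ring",s.x,len(p),np.median(p[:,2]))
    m=(np.hypot(W[...,0]-.54,W[...,1]+.174)<.04)&(z>.027)&(z<.045)
    p=W[m][:,:2];(x,y),rad=cv2.minEnclosingCircle((p*1000).astype(np.float32));print("lens",x,y,rad)
E
```

```text
side rect ((582.608154296875, 217.71324157714844), (41.73342514038086, 133.3050994873047), 75.71481323242188) 276
ring [0.54672415 0.19038661 0.03351412] 173 0.08729400142045074
lens 538.2428588867188 -174.09127807617188 31.89113426208496
top rect ((589.2415771484375, 174.85385131835938), (109.95277404785156, 199.05380249023438), 74.54344940185547) 1027
ring [0.54531782 0.18876779 0.03401469] 217 0.08702244764923339
lens 537.1580810546875 -173.64105224609375 30.062440872192383
```

The crop confirms it: the middle lens stands raised on its cork, between the block and the spool. Moving above it now, with the jaws along the stand's y.

Call:
arm_command --commands '[{"dp": [-25.4,-40.3,0],"spin": 41.5,"gripper": -1},{"dp": [-25.4,-40.3,0],"spin": 41.5,"gripper": -1},{"dp": [-25.4,-40.3,0],"spin": 41.5,"gripper": -1},{"dp": [-25.4,-40.3,0],"spin": 41.5,"gripper": -1},{"dp": [-25.4,-40.3,0],"spin": 41.5,"gripper": -1},{"dp": [-25.4,-40.3,0],"spin": 41.5,"gripper": -1},{"dp": [-25.4,-40.3,0],"spin": 41.5,"gripper": -1},{"dp": [-25.4,-40.3,0],"spin": 41.5,"gripper": -1},{"dp": [-25.4,-40.3,5],"spin": 41.5,"gripper": -1},{"dp": [-25.4,-40.3,10],"spin": 41.5,"gripper": -1},{"dp": [-25.4,-40.3,10],"spin": 41.5,"gripper": -1},{"dp": [-25.4,-40.3,10],"spin": 41.5,"gripper": -1}]'

```text
time: 1.9
tcp_pos: [0.5353, -0.1701, 0.1269]
ee_rot: [-0.002, -0.611, 0.792, 0.004]
force: [-0.5, -0.4, -0.1]
finger_gap: 0.999
```

```bash
cat >> h.py <<'E'
from scipy.spatial.transform import Rotation as R
def st():
    s=arm.read_state();q=s["ee_rot"];M=R.from_quat([q[1],q[2],q[3],q[0]]).as_matrix()
    print("t",round(s["time"],2),"tcp",s["tcp_pos"].round(4),"yaw",np.degrees(np.arctan2(M[1,0],M[0,0])).round(2),"zaxis",M[:,2].round(4),"F",s["force"].round(2),"T",s["wrist_torque"].round(2),"gap",round(s["finger_gap"],3))
    return s["tcp_pos"],M
def go(p):
    t,M=st();print("dp cm",((np.array(p)-t)@M*100).round(2))
E
python3 - <<'E'
from h import *
for i in range(2):
    im,d=arm.capture("side")
cv2.imwrite("pics/side1.png",cv2.resize(im[110:230,220:420,::-1],(800,480),interpolation=cv2.INTER_CUBIC))
go([.538,-.174,.004])
E
```

```text
t 2.0 tcp [ 0.5372 -0.1751  0.1318] yaw -104.97 zaxis [-5.e-04 -5.e-04 -1.e+00] F [ 0.35 -0.7   0.75] T [-0.04 -0.11  0.02] gap 0.998
dp cm [-0.13 -0.05 12.78]
```

View pics/side1.png

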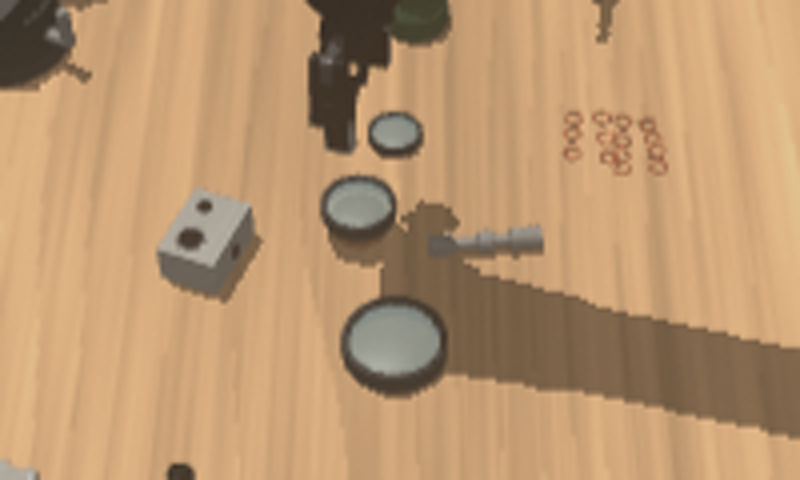

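Call:
arm_command --commands '[{"dp": [-0.1,0,4],"gripper": -1},{"dp": [-0.1,0,8],"gripper": -1},{"dp": [-0.1,0,10.5],"gripper": -1},{"dp": [-0.1,0,12],"gripper": -1},{"dp": [-0.1,0,12.6],"gripper": -1},{"dp": [-0.1,0,12.6],"gripper": -1}]'

```text
invalid input
```

```bash
python3 - <<'E'
from h import *
im,d=arm.capture("side");W=cloud("side",d)
cv2.imwrite("pics/side2.png",cv2.resize(im[130:190,270:370,::-1],(800,480),interpolation=cv2.INTER_CUBIC))
go([.538,-.174,.004])
E
```

```text
t 2.05 tcp [ 0.5379 -0.1762  0.133 ] yaw -105.06 zaxis [ 0.0017 -0.0016 -1.    ] F [-0.08 -0.97 -0.1 ] T [ 0.01 -0.06 -0.02] gap 1.0
dp cm [-0.23  0.07 12.9 ]
```

View pics/side2.png

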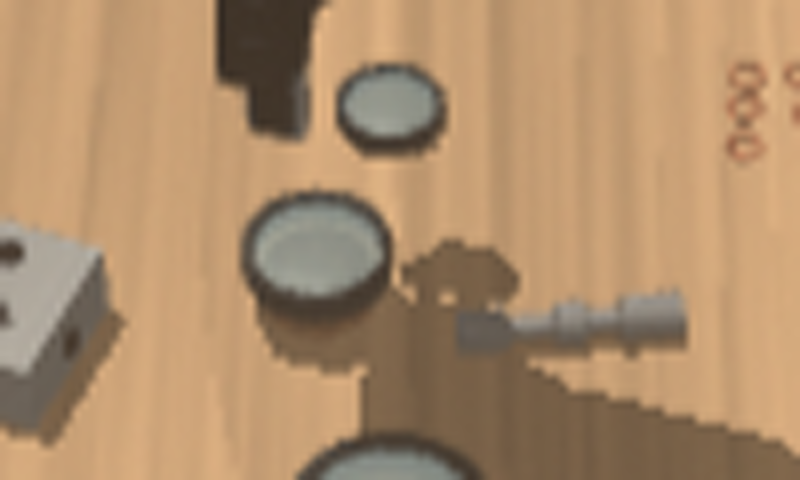

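Call:
arm_command --commands '[{"dp": [-0.2,0.1,4],"spin": 0,"gripper": -1},{"dp": [-0.2,0.1,8],"spin": 0,"gripper": -1},{"dp": [-0.2,0.1,10.5],"spin": 0,"gripper": -1},{"dp": [-0.2,0.1,12],"spin": 0,"gripper": -1},{"dp": [-0.2,0.1,12.5],"spin": 0,"gripper": -1},{"dp": [-0.2,0.1,12.5],"spin": 0,"gripper": -1},{"dp": [-0.2,0.1,12.5],"spin": 0,"gripper": -1}]'

```text
time: 2.75
tcp_pos: [0.5384, -0.1731, 0.0082]
ee_rot: [0.001, -0.609, 0.793, -0.001]
force: [0.0, 0.3, 0.4]
finger_gap: 0.999
```

```bash
python3 - <<'E'
from h import *
im,d=arm.capture("side");W=cloud("side",d)
cv2.imwrite("pics/side3.png",cv2.resize(im[130:190,270:370,::-1],(800,480),interpolation=cv2.INTER_CUBIC))
go([.538,-.174,.004])
E
```

```text
t 2.8 tcp [ 0.5384 -0.1729  0.0081] yaw -105.0 zaxis [ 0.003  -0.0013 -1.    ] F [-0.11  0.77  0.24] T [ 0.06 -0.03 -0.01] gap 0.997
dp cm [0.11 0.01 0.41]
```

View pics/side3.png

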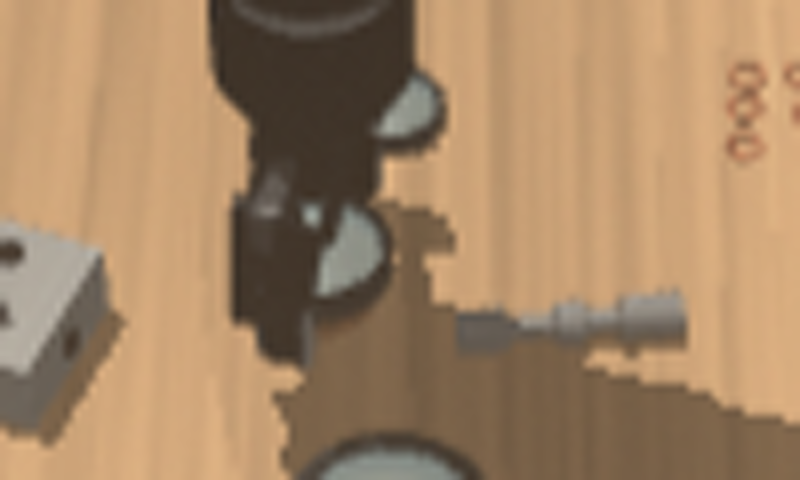

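```bash
python3 - <<'E'
from h import *
im,d=arm.capture("side");W=cloud("side",d)
for v in range(150,180,2): print(v,[tuple(W[v,u].round(3)) for u in (301,304,307)])
E
```

```text
150 [(np.float64(0.562), np.float64(-0.154), np.float64(0.105)), (np.float64(0.552), np.float64(-0.138), np.float64(0.121)), (np.float64(0.543), np.float64(-0.136), np.float64(0.124))]
152 [(np.float64(0.562), np.float64(-0.15), np.float64(0.1)), (np.float64(0.552), np.float64(-0.132), np.float64(0.119)), (np.float64(0.543), np.float64(-0.131), np.float64(0.12))]
154 [(np.float64(0.562), np.float64(-0.147), np.float64(0.095)), (np.float64(0.551), np.float64(-0.122), np.float64(0.121)), (np.float64(0.543), np.float64(-0.128), np.float64(0.115))]
156 [(np.float64(0.559), np.float64(-0.108), np.float64(0.127)), (np.float64(0.551), np.float64(-0.108), np.float64(0.127)), (np.float64(0.542), np.float64(-0.11), np.float64(0.125))]
158 [(np.float64(0.56), np.float64(-0.111), np.float64(0.115)), (np.float64(0.551), np.float64(-0.105), np.float64(0.123)), (np.float64(0.542), np.float64(-0.104), np.float64(0.124))]
160 [(np.float64(0.56), np.float64(-0.108), np.float64(0.11)), (np.float64(0.551), np.float64(-0.104), np.float64(0.115)), (np.float64(0.543), np.float64(-0.109), np.float64(0.109))
[... 966 characters left out ...]
, np.float64(-0.003)), (np.float64(0.554), np.float64(-0.116), np.float64(0.048)), (np.float64(0.545), np.float64(-0.121), np.float64(0.042))]
174 [(np.float64(0.566), np.float64(-0.149), np.float64(-0.001)), (np.float64(0.554), np.float64(-0.121), np.float64(0.033)), (np.float64(0.545), np.float64(-0.122), np.float64(0.031))]
176 [(np.float64(0.566), np.float64(-0.14), np.float64(0.001)), (np.float64(0.556), np.float64(-0.141), np.float64(-0.001)), (np.float64(0.547), np.float64(-0.138), np.float64(0.003))]
178 [(np.float64(0.566), np.float64(-0.135), np.float64(-0.004)), (np.float64(0.556), np.float64(-0.134), np.float64(-0.002)), (np.float64(0.547), np.float64(-0.131), np.float64(0.001))]
```

Call:
arm_command --commands '[{"dp": [0.1,0,0.35],"spin": 0,"gripper": -1},{"dp": [0.1,0,0.35],"spin": 0,"gripper": -1},{"dp": [0.1,0,0.35],"spin": 0,"gripper": 0},{"dp": [0.1,0,0.35],"spin": 0,"gripper": 0},{"dp": [0.1,0,0.35],"spin": 0,"gripper": 0},{"dp": [0.1,0,0.35],"spin": 0,"gripper": 0.5},{"dp": [0.1,0,0.35],"spin": 0,"gripper": 0.5},{"dp": [0.1,0,0.35],"spin": 0,"gripper": 1},{"dp": [0.1,0,0.35],"spin": 0,"gripper": 1},{"dp": [0.1,0,0.35],"spin": 0,"gripper": 1}]'

```text
time: 3.85
tcp_pos: [0.5369, -0.1733, 0.003]
ee_rot: [0.0, -0.609, 0.793, -0.0]
force: [-0.7, -0.3, 2.7]
finger_gap: 0.681
```

```bash
python3 - <<'E'
from h import *
st()
E
```

```text
t 3.85 tcp [ 0.5369 -0.1733  0.003 ] yaw -104.98 zaxis [ 5.e-04 -2.e-04 -1.e+00] F [-0.74 -0.31  2.74] T [ 0.04  0.   -0.02] gap 0.681
```

Call:
arm_command --commands '[{"dp": [0,0,-1],"spin": 0,"gripper": 1},{"dp": [0,0,-3],"spin": 0,"gripper": 1},{"dp": [0,0,-6],"spin": 0,"gripper": 1},{"dp": [0,0,-10],"spin": 0,"gripper": 1},{"dp": [0,0,-14],"spin": 0,"gripper": 1},{"dp": [0,0,-18],"spin": 0,"gripper": 1},{"dp": [0,0,-20],"spin": 0,"gripper": 1},{"dp": [0,0,-20],"spin": 0,"gripper": 1},{"dp": [0,0,-20],"spin": 0,"gripper": 1}]'

```text
time: 4.75
tcp_pos: [0.5359, -0.173, 0.2019]
ee_rot: [-0.0, -0.609, 0.793, 0.0]
force: [-0.2, 0.2, -3.0]
finger_gap: 0.688
```

```bash
python3 - <<'E'
from h import *
im,d=arm.capture("side")
cv2.imwrite("pics/side4.png",cv2.resize(im[50:200,220:420,::-1],(800,600),interpolation=cv2.INTER_CUBIC))
go([.547,.187,.200])
E
```

```text
t 4.8 tcp [ 0.5354 -0.1729  0.2009] yaw -104.98 zaxis [-3.2e-03  9.0e-04 -1.0e+00] F [ 0.69 -0.73 -2.49] T [-0.    0.03 -0.03] gap 0.685
dp cm [-35.07   8.18   0.12]
```

View pics/side4.png

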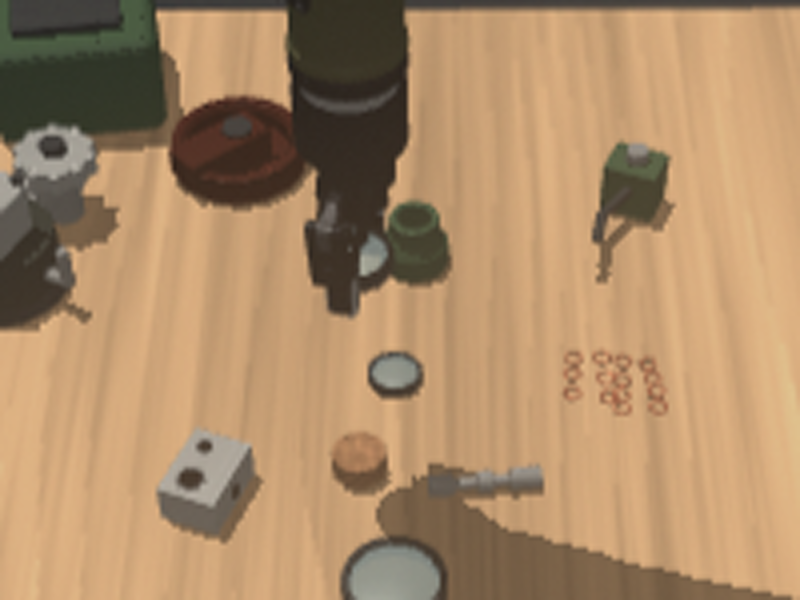

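Lens is in the fingers at about crop (372,255) and the cork at (360,458) is bare. Carrying it to above the head.

Call:
arm_command --commands '[{"dp": [-4,1,0],"spin": 0,"gripper": 1},{"dp": [-8,2,0],"spin": 0,"gripper": 1},{"dp": [-12,3,0],"spin": 0,"gripper": 1},{"dp": [-16,4,0],"spin": 0,"gripper": 1},{"dp": [-20,5,0],"spin": 0,"gripper": 1},{"dp": [-24,6,0],"spin": 0,"gripper": 1},{"dp": [-28,7,0],"spin": 0,"gripper": 1},{"dp": [-32,7.8,0],"spin": 0,"gripper": 1},{"dp": [-35,8.2,0],"spin": 0,"gripper": 1},{"dp": [-35,8.2,0],"spin": 0,"gripper": 1},{"dp": [-35,8.2,0],"spin": 0,"gripper": 1}]'

```text
time: 5.9
tcp_pos: [0.5466, 0.1862, 0.2004]
ee_rot: [-0.002, -0.61, 0.793, 0.001]
force: [-0.7, -0.4, -1.3]
finger_gap: 0.684
```

```bash
python3 - <<'E'
from h import *
im,d=arm.capture("side");t,d2=arm.capture("top")
np.save("s5.npy",d);np.save("t5.npy",d2);cv2.imwrite("pics/s5raw.png",im[:,:,::-1]);cv2.imwrite("pics/t5raw.png",t[:,:,::-1])
cv2.imwrite("pics/both5.png",np.hstack([cv2.resize(im[160:310,230:360,::-1],(400,460)),cv2.resize(t[100:240,200:330,::-1],(400,460))]))
go([.547,.187,.200])
E
```

```text
t 6.0 tcp [0.5475 0.1841 0.2011] yaw -105.09 zaxis [-0.0027 -0.0017 -1.    ] F [-0.75  0.56 -2.45] T [-0.01  0.01 -0.01] gap 0.686
dp cm [-0.26  0.12  0.11]
```

View pics/both5.png

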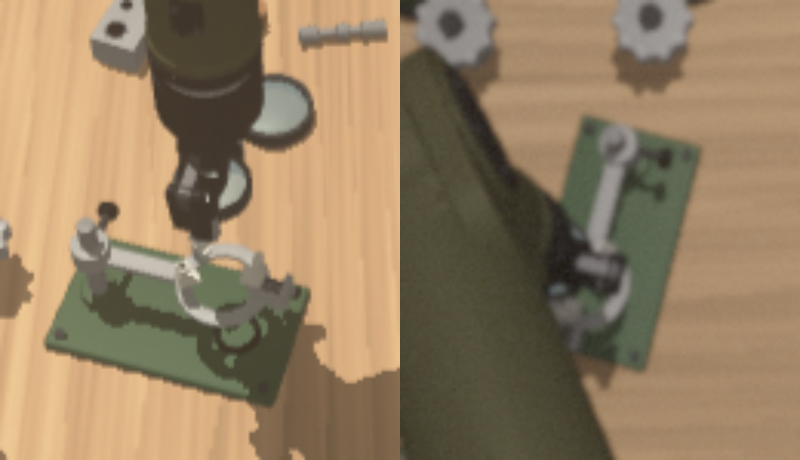

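```bash
python3 - <<'E'
from h import *
im=cv2.imread("pics/s5raw.png");W=cloud("side",np.load("s5.npy"))
tcp=np.array([.5472,.1848,.2008])
ex=np.array([.966,-.259]);ey=np.array([.259,.966])
c=im[205:245,275:325].copy()
S=12
big=cv2.resize(c,None,fx=S,fy=S,interpolation=cv2.INTER_NEAREST)
th=np.linspace(0,2*np.pi,120)
def draw(cx,z,col,r=.03):
    P=np.c_[cx[0]+r*np.cos(th),cx[1]+r*np.sin(th),np.full(120,z)]
    q=((proj("side",P)-[275,205]+.5)*S).astype(int)
    cv2.polylines(big,[q],True,col,1)
for dx,col in((0,(0,0,255)),(.002,(0,255,0))):
    cc=tcp[:2]+dx*ex; draw(cc,.2338,col);draw(cc,.2198,col)
cv2.imwrite("pics/fit5.png",big)
m=(W[...,2]>.205)&(W[...,2]<.24)&(np.hypot(W[...,0]-tcp[0],W[...,1]-tcp[1])<.05)
hsv=cv2.cvtColor(im,cv2.COLOR_BGR2HSV)
for v,u in np.argwhere(m): 
    if u>303 and v%2==0: print(u,v,W[v,u].round(3),im[v,u])
E
```

```text
306 208 [0.533 0.16  0.24 ] [43 54 66]
308 208 [0.529 0.159 0.238] [61 73 84]
306 210 [0.534 0.161 0.233] [49 60 70]
307 210 [0.531 0.161 0.233] [44 56 67]
308 210 [0.529 0.16  0.231] [54 66 77]
305 212 [0.536 0.166 0.232] [ 95 102 102]
306 212 [0.533 0.168 0.235] [76 83 87]
307 212 [0.531 0.167 0.233] [52 63 73]
308 212 [0.529 0.169 0.236] [54 66 76]
309 212 [0.527 0.155 0.217] [ 96 121 144]
305 214 [0.536 0.171 0.23 ] [140 146 138]
306 214 [0.533 0.172 0.231] [138 145 137]
307 214 [0.531 0.168 0.226] [120 127 123]
308 214 [0.529 0.171 0.231] [74 83 87]
309 214 [0.526 0.174 0.234] [54 64 75]
310 214 [0.524 0.173 0.233] [ 79 103 125]
304 216 [0.538 0.178 0.232] [125 136 136]
305 216 [0.535 0.178 0.232] [148 158 153]
306 216 [0.533 0.178 0.232] [146 157 152]
307 216 [0.531 0.177 0.231] [141 150 145]
308 216 [0.529 0.176 0.229] [139 146 140]
309 216 [0.526 0.175 0.228] [89 96 97]
310 216 [0.524 0.179 0.234] [53 65 76]
304 218 [0.538 0.183 0.232] [141 155 155]
305 218 [0.535 0.186 0.235] [161 176 175]
306 218 [0.533 0.183 0.232] [157 172 171]
307 218 [0.531 0.186 0.235] [156 170 168]
30
[... 1001 characters left out ...]
1 0.233] [53 63 73]
310 224 [0.524 0.197 0.228] [53 65 75]
311 224 [0.521 0.194 0.223] [ 81 104 127]
304 226 [0.537 0.204 0.23 ] [142 157 158]
305 226 [0.535 0.204 0.229] [ 90 101 107]
306 226 [0.532 0.207 0.234] [52 63 73]
307 226 [0.53  0.206 0.233] [53 64 73]
308 226 [0.528 0.207 0.234] [51 62 72]
309 226 [0.526 0.202 0.226] [53 63 75]
310 226 [0.524 0.198 0.221] [ 80 104 127]
304 228 [0.537 0.212 0.233] [52 62 72]
305 228 [0.535 0.21  0.231] [51 61 72]
306 228 [0.532 0.21  0.23 ] [53 63 72]
307 228 [0.53  0.207 0.226] [53 63 74]
308 228 [0.528 0.206 0.224] [64 81 97]
304 230 [0.537 0.212 0.225] [53 63 74]
305 230 [0.535 0.211 0.223] [ 67  84 100]
306 230 [0.533 0.209 0.221] [ 85 113 139]
```

View pics/fit5.png

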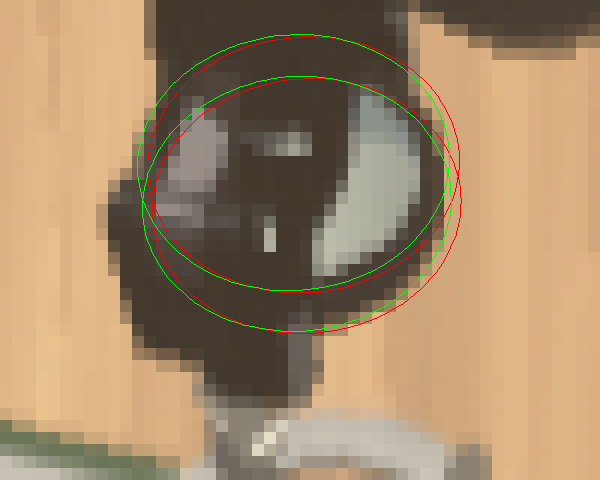

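```bash
python3 - <<'E'
from h import *
th=np.linspace(0,2*np.pi,180)
out=[]
yaw=np.radians(-15)
Rm=np.array([[np.cos(yaw),-np.sin(yaw)],[np.sin(yaw),np.cos(yaw)]])
for c,o in(("side",(262,228)),("top",(235,160))):
    im=cv2.imread(f"pics/{c}0.png");S=7
    big=cv2.resize(im[o[1]:o[1]+66,o[0]:o[0]+56],None,fx=S,fy=S,interpolation=cv2.INTER_NEAREST)
    for cx,col in(((.5467,.1885),(0,0,255)),((.5485,.1865),(255,0,0))):
        def dr(P,closed):
            P=np.asarray(P,float);P=np.c_[P[:,:2]@Rm.T+cx,P[:,2]]
            q=((proj(c,P)-o+.5)*S).astype(int);cv2.polylines(big,[q],closed,col,1)
        dr(np.c_[.04*np.cos(th),.04*np.sin(th),0*th+.087],True)
        for s in(1,-1):
            a=np.radians(35*s);e=np.array([np.cos(a),np.sin(a)]);n=np.array([-e[1],e[0]])
            dr([[*(.0275*e+w*n),.131] for w in(-.005,.005)],False)
        dr([[-.027,-.007,.135],[-.027,.007,.135]],False)
    out.append(big)
cv2.imwrite("pics/ov.png",np.hstack(out))
E
```

```text
(no output)
```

View pics/ov.png

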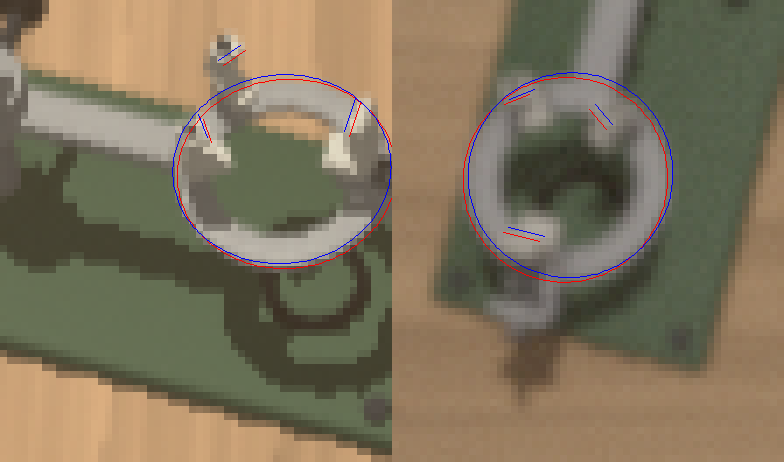

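```bash
python3 - <<'E'
from h import *
go([.5445,.188,.140])
E
```

```text
t 6.0 tcp [0.5475 0.1841 0.2011] yaw -105.09 zaxis [-0.0027 -0.0017 -1.    ] F [-0.75  0.56 -2.45] T [-0.01  0.01 -0.01] gap 0.686
dp cm [-0.31  0.38  6.11]
```

Call:
arm_command --commands '[{"dp": [-0.2,0.35,2],"spin": 0,"gripper": 1},{"dp": [-0.2,0.35,4.5],"spin": 0,"gripper": 1},{"dp": [-0.2,0.35,6],"spin": 0,"gripper": 1},{"dp": [-0.2,0.35,6],"spin": 0,"gripper": 1},{"dp": [-0.2,0.35,6],"spin": 0,"gripper": 1},{"dp": [-0.2,0.35,6],"spin": 0,"gripper": 1}]'

```text
time: 6.6
tcp_pos: [0.546, 0.1889, 0.144]
ee_rot: [0.001, -0.609, 0.793, -0.0]
force: [-1.0, 0.8, -1.1]
finger_gap: 0.683
```

```bash
python3 - <<'E'
from h import *
st();im,d=arm.capture("side");t,d2=arm.capture("top");st()
np.save("s6.npy",d);cv2.imwrite("pics/s6raw.png",im[:,:,::-1]);cv2.imwrite("pics/t6raw.png",t[:,:,::-1])
cv2.imwrite("pics/b6.png",np.hstack([cv2.resize(im[200:300,250:350,::-1],(400,400),interpolation=cv2.INTER_NEAREST),cv2.resize(t[150:230,220:300,::-1],(400,400),interpolation=cv2.INTER_NEAREST)]))
E
```

```text
t 6.6 tcp [0.546  0.1889 0.144 ] yaw -105.01 zaxis [ 2.e-03  4.e-04 -1.e+00] F [-1.    0.78 -1.06] T [ 0.   -0.01 -0.  ] gap 0.683
t 6.7 tcp [0.5459 0.1891 0.144 ] yaw -104.99 zaxis [ 2.1e-03  4.0e-04 -1.0e+00] F [-0.12 -0.02 -1.69] T [-0.04  0.   -0.  ] gap 0.683
```

View pics/b6.png

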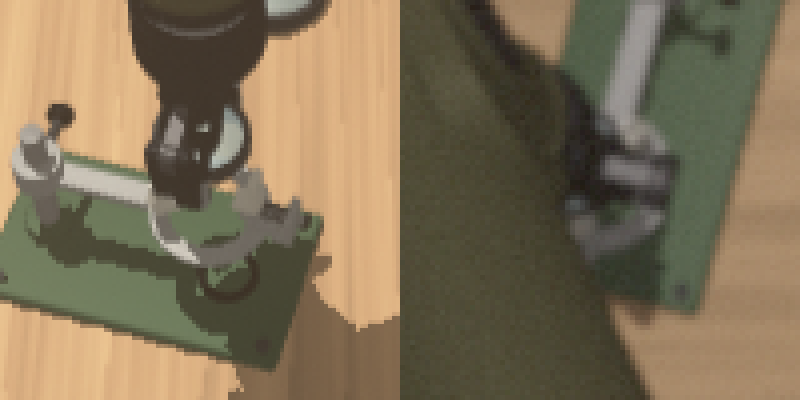

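```bash
python3 - <<'E'
from h import *
from scipy.optimize import least_squares
ex=np.array([.966,-.259]);ey=np.array([.259,.966])
def rayplane(c,uv,z):
    k=arm.calibration(c);K=k["mtx"];T=k["world_from_camera"]
    uv=np.atleast_2d(uv).astype(float)
    D=np.c_[(uv[:,0]-K[0,2])/K[0,0],-(uv[:,1]-K[1,2])/K[1,1],-np.ones(len(uv))]@T[:3,:3].T
    o=T[:3,3];return (o+D*((z-o[2])/D[:,2])[:,None])[:,:2]
for c in("side","top"):
    im=cv2.imread(f"pics/{c}0.png").astype(float);g=im
    W=cloud(c,np.load(f"{c}0.npy"))
    # radial profiles: gradient location outer edge: ring gray vs green (saturation)
    hsv=cv2.cvtColor(im.astype(np.uint8),cv2.COLOR_BGR2HSV).astype(np.float32);sat=hsv[...,1]
    c0=np.array([.547,.1875])
    for it in range(3):
        pts=[]
        for a in np.radians(np.r_[60:145:4,-145:-60:4]):
            d=np.cos(a)*ex+np.sin(a)*ey
            r=np.arange(.034,.047,.0004)
            P=np.c_[c0+r[:,None]*d,np.full(len(r),.0872)]
            q=proj(c,P).astype(np.float32)
            s=cv2.remap(sat,q[None,:,0],q[None,:,1],cv2.INTER_LINEAR)[0]
            lo,hi=s[:8].min(),s.max()
            if hi-lo<25: continue
            i=np.argmax(s>(lo+hi)/2);pts.append(c0+r[i]*d)
        pts=np.array(pts)
        s=least_squares(lambda q:np.hypot(*(pts-q[:2]).T)-.04,c0,loss="soft_l1",f_scale=.0007);c0=s.x
    print(c,"ring centre",c0.round(4),len(pts),"resid",np.std(s.fun).round(4), "free r",least_squares(lambda q:np.hypot(*(pts-q[:2]).T)-q[2],[*c0,.04],loss="soft_l1",f_scale=.0007).x.round(4))
# lens now
im=cv2.imread("pics/s6raw.png")
tcp=np.array([.5459,.189,.144]);S=10;o=(280,215)
big=cv2.resize(im[215:275,280:335],None,fx=S,fy=S,interpolation=cv2.INTER_NEAREST)
th=np.linspace(0,2*np.pi,120)
for dx,col in((.0,(0,0,255)),(.002,(0,255,0)),(.004,(255,0,0))):
    cc=tcp[:2]+dx*ex
    for z in(.163,.177):
        q=((proj("side",np.c_[cc[0]+.03*np.cos(th),cc[1]+.03*np.sin(th),0*th+z])-o+.5)*S).astype(int);cv2.polylines(big,[q],True,col,1)
cv2.imwrite("pics/fit6.png",big)
E
```

```text
side ring centre [0.5471 0.1892] 44 resid 0.0008 free r [0.5476 0.1891 0.0406]
top ring centre [0.5429 0.1881] 44 resid 0.001 free r [0.5447 0.1875 0.0415]
```

View pics/fit6.png

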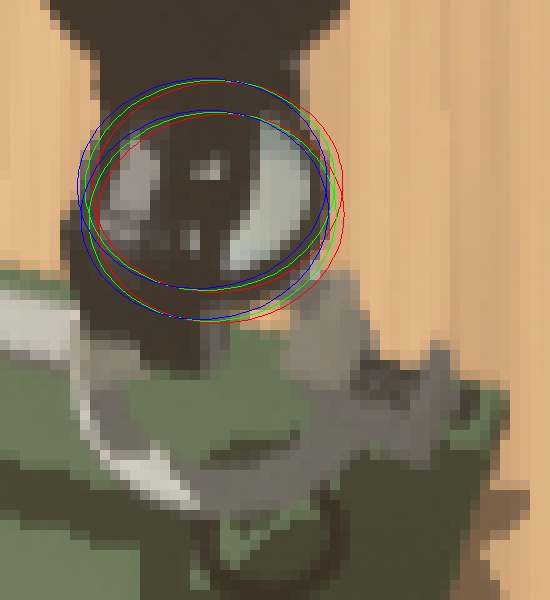

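Call:
arm_command --commands '[{"dp": [0,-0.45,0],"spin": 0,"gripper": 1},{"dp": [0,-0.45,1],"spin": 0,"gripper": 1},{"dp": [0,-0.45,1.8],"spin": 0,"gripper": 1},{"dp": [0,-0.45,2.4],"spin": 0,"gripper": 1},{"dp": [0,-0.45,2.6],"spin": 0,"gripper": 1},{"dp": [0,-0.45,2.6],"spin": 0,"gripper": 1},{"dp": [0,-0.45,2.6],"spin": 0,"gripper": 1}]'

```text
time: 7.4
tcp_pos: [0.5495, 0.1879, 0.1169]
ee_rot: [0.0, -0.609, 0.793, -0.0]
force: [0.1, -0.2, -1.2]
finger_gap: 0.682
```

```bash
python3 - <<'E'
from h import *
st();im,d=arm.capture("side");st()
cv2.imwrite("pics/s7.png",cv2.resize(im[215:285,270:340,::-1],(600,600),interpolation=cv2.INTER_NEAREST))
E
```

```text
t 7.4 tcp [0.5495 0.1879 0.1169] yaw -104.97 zaxis [ 2.e-04  1.e-04 -1.e+00] F [ 0.12 -0.17 -1.18] T [ 0.04 -0.02 -0.02] gap 0.682
t 7.45 tcp [0.5496 0.1879 0.1171] yaw -104.98 zaxis [ 5.e-04  1.e-04 -1.e+00] F [ 0.01 -0.06 -2.56] T [0.03 0.07 0.01] gap 0.684
```

View pics/s7.png

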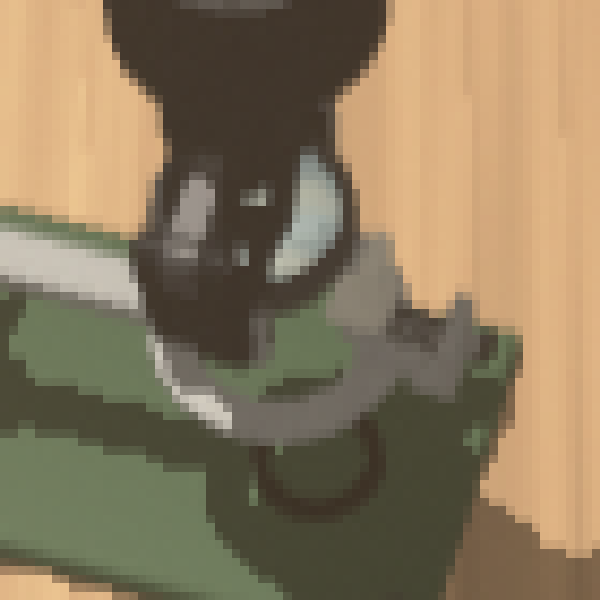

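Lens hangs at about (320,220), just in front of the sprung claw at (365,280). No contact yet, so I'm feeling down for the lips.

Call:
arm_command --commands '[{"dp": [0,0,0.1],"spin": 0,"gripper": 1},{"dp": [0,0,0.2],"spin": 0,"gripper": 1},{"dp": [0,0,0.2],"spin": 0,"gripper": 1},{"dp": [0,0,0.2],"spin": 0,"gripper": 1}]'

```text
time: 7.85
tcp_pos: [0.5494, 0.1877, 0.1148]
ee_rot: [-0.0, -0.609, 0.793, -0.0]
force: [1.1, -0.6, -1.9]
finger_gap: 0.686
```

Call:
arm_command --commands '[{"dp": [0,0,0.1],"spin": 0,"gripper": 1},{"dp": [0,0,0.1],"spin": 0,"gripper": 1},{"dp": [0,0,0.1],"spin": 0,"gripper": 1}]'

```text
time: 8.15
tcp_pos: [0.5494, 0.1877, 0.1137]
ee_rot: [-0.0, -0.609, 0.793, -0.0]
force: [0.5, 0.3, -2.5]
finger_gap: 0.68
```

Call:
arm_command --commands '[{"dp": [0,0,0.1],"spin": 0,"gripper": 1},{"dp": [0,0,0.1],"spin": 0,"gripper": 1},{"dp": [0,0,0.1],"spin": 0,"gripper": 1}]'

```text
time: 8.45
tcp_pos: [0.5495, 0.1878, 0.1128]
ee_rot: [0.0, -0.609, 0.793, -0.0]
force: [0.3, 0.6, -1.2]
finger_gap: 0.683
```

Call:
arm_command --commands '[{"dp": [0,0,0.05],"spin": 0,"gripper": 1},{"dp": [0,0,0.05],"spin": 0,"gripper": 1},{"dp": [0,0,0.05],"spin": 0,"gripper": 1}]'

```text
time: 8.75
tcp_pos: [0.5497, 0.1879, 0.1127]
ee_rot: [0.0, -0.609, 0.793, -0.0]
force: [-0.8, 0.2, 1.4]
finger_gap: 0.683
```

Call:
arm_command --commands '[{"dp": [0,0,0.05],"spin": 0,"gripper": 1},{"dp": [0,0,0.05],"spin": 0,"gripper": 1},{"dp": [0,0,0.05],"spin": 0,"gripper": 1}]'

```text
time: 9.05
tcp_pos: [0.5499, 0.188, 0.1124]
ee_rot: [0.001, -0.609, 0.793, -0.0]
force: [-0.6, 0.2, 4.3]
finger_gap: 0.682
```

Call:
arm_command --commands '[{"dp": [0,0,0.05],"spin": 0,"gripper": 1},{"dp": [0,0,0.05],"spin": 0,"gripper": 1},{"dp": [0,0,0.05],"spin": 0,"gripper": 1}]'

```text
time: 9.35
tcp_pos: [0.5501, 0.1881, 0.1123]
ee_rot: [0.001, -0.609, 0.793, -0.0]
force: [-0.6, -0.3, 6.9]
finger_gap: 0.684
```

Lips are found: force rises at TCP z ≈ 0.1128, so the seat sits at TCP ≈ 0.0928. I'll lift 2 mm clear and push the sprung claw toward stand −x.

Call:
arm_command --commands '[{"dp": [0,0,-0.2],"spin": 0,"gripper": 1},{"dp": [0,0,-0.32],"spin": 0,"gripper": 1},{"dp": [0,0.1,-0.32],"spin": 0,"gripper": 1},{"dp": [0,0.1,-0.32],"spin": 0,"gripper": 1},{"dp": [0,0.1,-0.32],"spin": 0,"gripper": 1}]'

```text
time: 9.85
tcp_pos: [0.5481, 0.1879, 0.114]
ee_rot: [-0.0, -0.609, 0.793, 0.0]
force: [1.0, -0.4, -1.4]
finger_gap: 0.68
```

Call:
arm_command --commands '[{"dp": [0,0.05,0],"spin": 0,"gripper": 1},{"dp": [0,0.1,0],"spin": 0,"gripper": 1},{"dp": [0,0.1,0],"spin": 0,"gripper": 1}]'

```text
time: 10.15
tcp_pos: [0.5474, 0.1883, 0.1144]
ee_rot: [-0.0, -0.609, 0.793, -0.0]
force: [0.2, -0.8, -2.8]
finger_gap: 0.681
```

Call:
arm_command --commands '[{"dp": [0,0.05,0],"spin": 0,"gripper": 1},{"dp": [0,0.1,0],"spin": 0,"gripper": 1},{"dp": [0,0.1,0],"spin": 0,"gripper": 1}]'

```text
time: 10.45
tcp_pos: [0.547, 0.1883, 0.1147]
ee_rot: [0.0, -0.609, 0.793, -0.0]
force: [1.0, -0.0, -2.0]
finger_gap: 0.686
```

Call:
arm_command --commands '[{"dp": [0,0.05,0],"spin": 0,"gripper": 1},{"dp": [0,0.1,0],"spin": 0,"gripper": 1},{"dp": [0,0.1,0],"spin": 0,"gripper": 1}]'

```text
time: 10.75
tcp_pos: [0.5464, 0.1885, 0.1148]
ee_rot: [0.001, -0.609, 0.793, -0.001]
force: [3.5, -0.9, -3.0]
finger_gap: 0.685
```

Call:
arm_command --commands '[{"dp": [0,0.1,0.03],"spin": 0,"gripper": 1},{"dp": [0,0.2,0.03],"spin": 0,"gripper": 1},{"dp": [0,0.3,0.03],"spin": 0,"gripper": 1},{"dp": [0,0.4,0.03],"spin": 0,"gripper": 1},{"dp": [0,0.4,0.03],"spin": 0,"gripper": 1}]'

```text
time: 11.25
tcp_pos: [0.5427, 0.1895, 0.1146]
ee_rot: [0.001, -0.609, 0.793, -0.001]
force: [6.9, -2.0, -1.1]
finger_gap: 0.683
```

Call:
arm_command --commands '[{"dp": [0,0.1,0],"spin": 0,"gripper": 1},{"dp": [0,0.2,0],"spin": 0,"gripper": 1},{"dp": [0,0.3,0],"spin": 0,"gripper": 1},{"dp": [0,0.4,0],"spin": 0,"gripper": 1},{"dp": [0,0.4,0],"spin": 0,"gripper": 1}]'

```text
time: 11.75
tcp_pos: [0.5397, 0.1903, 0.1148]
ee_rot: [0.002, -0.609, 0.793, -0.001]
force: [7.7, -1.7, -2.3]
finger_gap: 0.687
```

```bash
python3 - <<'E'
from h import *
st();im,d=arm.capture("side");st();go([.5386,.1906,.1146])
cv2.imwrite("pics/s8.png",cv2.resize(im[215:285,270:340,::-1],(600,600),interpolation=cv2.INTER_NEAREST))
E
```

```text
t 11.75 tcp [0.5397 0.1903 0.1148] yaw -105.02 zaxis [ 0.004 -0.    -1.   ] F [ 7.66 -1.67 -2.29] T [-0.34 -1.68 -0.02] gap 0.687
t 11.8 tcp [0.5398 0.1903 0.1148] yaw -105.03 zaxis [ 0.0041  0.     -1.    ] F [ 8.16 -1.86 -2.77] T [-0.33 -1.59 -0.04] gap 0.682
t 11.8 tcp [0.5398 0.1903 0.1148] yaw -105.03 zaxis [ 0.0041  0.     -1.    ] F [ 8.16 -1.86 -2.77] T [-0.33 -1.59 -0.04] gap 0.682
dp cm [0.   0.12 0.02]
```

View pics/s8.png

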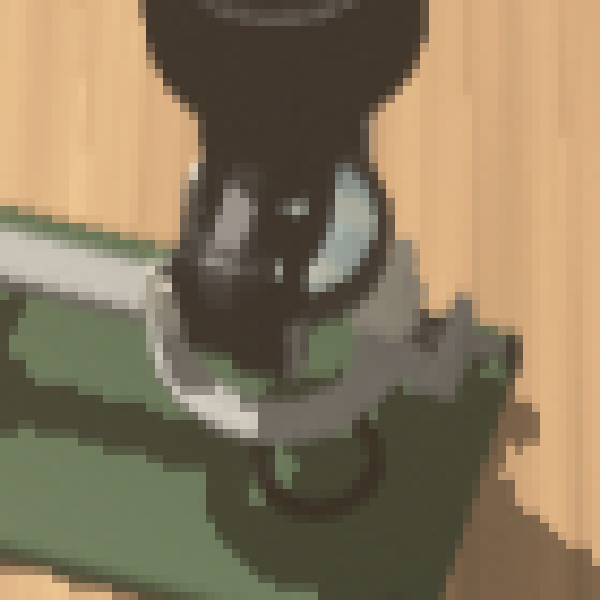

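The claw is yielding: 8.3 N in x, which fits about 7 mm of travel. One more mm, then down between the lips.

Call:
arm_command --commands '[{"dp": [0,0.12,0],"spin": 0,"gripper": 1},{"dp": [0,0.12,0],"spin": 0,"gripper": 1},{"dp": [0,0.12,0.15],"spin": 0,"gripper": 1},{"dp": [0,0.12,0.3],"spin": 0,"gripper": 1},{"dp": [0,0.12,0.3],"spin": 0,"gripper": 1}]'

```text
time: 12.3
tcp_pos: [0.539, 0.1904, 0.112]
ee_rot: [0.002, -0.608, 0.794, -0.001]
force: [9.1, -2.4, -1.3]
finger_gap: 0.682
```

Call:
arm_command --commands '[{"dp": [0,0,0.15],"spin": 0,"gripper": 1},{"dp": [0,0,0.3],"spin": 0,"gripper": 1},{"dp": [0,0,0.4],"spin": 0,"gripper": 1},{"dp": [0,0,0.4],"spin": 0,"gripper": 1}]'

```text
time: 12.7
tcp_pos: [0.5391, 0.1903, 0.108]
ee_rot: [0.002, -0.608, 0.794, -0.002]
force: [8.0, -2.7, -1.5]
finger_gap: 0.682
```

```bash
python3 -c "
from h import *
st()"
```

```text
t 12.7 tcp [0.5391 0.1903 0.108 ] yaw -105.05 zaxis [ 4.7e-03 -2.0e-04 -1.0e+00] F [ 7.95 -2.66 -1.45] T [-0.42 -1.62 -0.01] gap 0.682
```

Call:
arm_command --commands '[{"dp": [0,0,0.2],"spin": 0,"gripper": 1},{"dp": [0,0,0.4],"spin": 0,"gripper": 1},{"dp": [0,0,0.5],"spin": 0,"gripper": 1},{"dp": [0,0,0.5],"spin": 0,"gripper": 1}]'

```text
time: 13.1
tcp_pos: [0.539, 0.1903, 0.103]
ee_rot: [0.002, -0.608, 0.794, -0.001]
force: [8.5, -2.4, -2.6]
finger_gap: 0.685
```

Call:
arm_command --commands '[{"dp": [0,0,0.2],"spin": 0,"gripper": 1},{"dp": [0,0,0.4],"spin": 0,"gripper": 1},{"dp": [0,0,0.5],"spin": 0,"gripper": 1},{"dp": [0,0,0.5],"spin": 0,"gripper": 1}]'

```text
time: 13.5
tcp_pos: [0.539, 0.1903, 0.098]
ee_rot: [0.002, -0.608, 0.794, -0.001]
force: [7.2, -2.5, -1.9]
finger_gap: 0.679
```

Call:
arm_command --commands '[{"dp": [0,0,0.1],"spin": 0,"gripper": 1},{"dp": [0,0,0.2],"spin": 0,"gripper": 1},{"dp": [0,0,0.2],"spin": 0,"gripper": 1}]'

```text
time: 13.8
tcp_pos: [0.539, 0.1904, 0.096]
ee_rot: [0.002, -0.608, 0.794, -0.001]
force: [8.4, -2.0, -1.1]
finger_gap: 0.688
```

```bash
python3 -c "
from h import *
st()"
```

```text
t 13.8 tcp [0.539  0.1904 0.096 ] yaw -105.05 zaxis [ 4.6e-03 -1.0e-04 -1.0e+00] F [ 8.42 -1.97 -1.15] T [-0.34 -1.51  0.04] gap 0.688
```

Call:
arm_command --commands '[{"dp": [0,0,0.1],"spin": 0,"gripper": 1},{"dp": [0,0,0.15],"spin": 0,"gripper": 1},{"dp": [0,0,0.2],"spin": 0,"gripper": 1},{"dp": [0,0,0.2],"spin": 0,"gripper": 1}]'

```text
time: 14.2
tcp_pos: [0.539, 0.1904, 0.0941]
ee_rot: [0.002, -0.608, 0.794, -0.001]
force: [8.3, -1.6, -2.0]
finger_gap: 0.683
```

Call:
arm_command --commands '[{"dp": [0,0,0.05],"spin": 0,"gripper": 1},{"dp": [0,0,0.1],"spin": 0,"gripper": 1},{"dp": [0,0,0.1],"spin": 0,"gripper": 1}]'

```text
time: 14.5
tcp_pos: [0.5388, 0.1904, 0.0929]
ee_rot: [0.002, -0.608, 0.794, -0.001]
force: [7.0, -1.8, -2.8]
finger_gap: 0.683
```

Call:
arm_command --commands '[{"dp": [0,0,0.05],"spin": 0,"gripper": 1},{"dp": [0,0,0.05],"spin": 0,"gripper": 1},{"dp": [0,0,0.05],"spin": 0,"gripper": 1}]'

```text
time: 14.8
tcp_pos: [0.5392, 0.1903, 0.0928]
ee_rot: [0.002, -0.608, 0.794, -0.002]
force: [8.0, -2.3, -1.2]
finger_gap: 0.687
```

Call:
arm_command --commands '[{"dp": [0,0,0.05],"spin": 0,"gripper": 1},{"dp": [0,0,0.05],"spin": 0,"gripper": 1},{"dp": [0,0,0.05],"spin": 0,"gripper": 1}]'

```text
time: 15.1
tcp_pos: [0.5395, 0.1902, 0.0928]
ee_rot: [0.002, -0.608, 0.794, -0.002]
force: [7.6, -3.9, 1.9]
finger_gap: 0.682
```

Call:
arm_command --commands '[{"dp": [0,0,0.03],"spin": 0,"gripper": 1},{"dp": [0,0,0.03],"spin": 0,"gripper": 1},{"dp": [0,0,0.03],"spin": 0,"gripper": 1}]'

```text
time: 15.4
tcp_pos: [0.5396, 0.1902, 0.0928]
ee_rot: [0.002, -0.608, 0.794, -0.002]
force: [7.4, -2.9, 2.5]
finger_gap: 0.687
```

Seat touched at TCP z 0.0928, as predicted, with about 4 N. Sliding home toward +x under the lips.

Call:
arm_command --commands '[{"dp": [0,-0.05,0],"spin": 0,"gripper": 1},{"dp": [0,-0.1,0],"spin": 0,"gripper": 1},{"dp": [0,-0.15,0],"spin": 0,"gripper": 1},{"dp": [0,-0.2,0],"spin": 0,"gripper": 1},{"dp": [0,-0.2,0],"spin": 0,"gripper": 1}]'

```text
time: 15.9
tcp_pos: [0.5413, 0.1898, 0.0928]
ee_rot: [0.002, -0.608, 0.794, -0.002]
force: [6.3, -3.6, 3.7]
finger_gap: 0.684
```

Call:
arm_command --commands '[{"dp": [0,-0.05,0],"spin": 0,"gripper": 1},{"dp": [0,-0.1,0],"spin": 0,"gripper": 1},{"dp": [0,-0.15,0],"spin": 0,"gripper": 1},{"dp": [0,-0.15,0],"spin": 0,"gripper": 1}]'

```text
time: 16.3
tcp_pos: [0.5424, 0.1896, 0.0928]
ee_rot: [0.002, -0.609, 0.794, -0.002]
force: [5.6, -3.7, 4.8]
finger_gap: 0.681
```

```bash
python3 -c "
from h import *
st()"
```

```text
t 16.3 tcp [0.5424 0.1896 0.0928] yaw -105.04 zaxis [ 4.8e-03 -4.0e-04 -1.0e+00] F [ 5.59 -3.73  4.81] T [-0.5  -1.09  0.04] gap 0.681
```

Call:
arm_command --commands '[{"dp": [0,-0.05,0],"spin": 0,"gripper": 1},{"dp": [0,-0.08,0],"spin": 0,"gripper": 1},{"dp": [0,-0.08,0],"spin": 0,"gripper": 1}]'

```text
time: 16.6
tcp_pos: [0.543, 0.1896, 0.0928]
ee_rot: [0.002, -0.609, 0.794, -0.001]
force: [5.2, -2.8, 5.5]
finger_gap: 0.683
```

Call:
arm_command --commands '[{"dp": [0,-0.05,0],"spin": 0,"gripper": 1},{"dp": [0,-0.05,0],"spin": 0,"gripper": 1},{"dp": [0,-0.05,0],"spin": 0,"gripper": 1}]'

```text
time: 16.9
tcp_pos: [0.5434, 0.1895, 0.0928]
ee_rot: [0.002, -0.609, 0.793, -0.001]
force: [5.0, -2.7, 5.4]
finger_gap: 0.682
```

```bash
python3 -c "
from h import *
st()"
```

```text
t 16.9 tcp [0.5434 0.1895 0.0928] yaw -105.03 zaxis [ 4.4e-03 -2.0e-04 -1.0e+00] F [ 4.97 -2.67  5.42] T [-0.51 -0.93  0.04] gap 0.682
```

Call:
arm_command --commands '[{"dp": [0,-0.05,-0.03],"spin": 0,"gripper": 1},{"dp": [0,-0.05,-0.03],"spin": 0,"gripper": 1},{"dp": [0,-0.05,-0.03],"spin": 0,"gripper": 1}]'

```text
time: 17.2
tcp_pos: [0.5436, 0.1894, 0.0928]
ee_rot: [0.001, -0.609, 0.793, -0.001]
force: [4.7, -2.7, 4.6]
finger_gap: 0.684
```

Call:
arm_command --commands '[{"dp": [0,-0.05,0],"spin": 0,"gripper": 1},{"dp": [0,-0.05,0],"spin": 0,"gripper": 1},{"dp": [0,-0.05,0],"spin": 0,"gripper": 1}]'

```text
time: 17.5
tcp_pos: [0.5441, 0.1894, 0.0928]
ee_rot: [0.001, -0.609, 0.793, -0.001]
force: [4.9, -2.8, 3.1]
finger_gap: 0.689
```

```bash
python3 -c "
from h import *
st()"
```

```text
t 17.5 tcp [0.5441 0.1894 0.0928] yaw -105.02 zaxis [ 3.7e-03 -1.0e-04 -1.0e+00] F [ 4.86 -2.78  3.13] T [-0.46 -0.95  0.02] gap 0.689
```

Call:
arm_command --commands '[{"dp": [0,-0.05,0],"spin": 0,"gripper": 1},{"dp": [0,-0.05,0],"spin": 0,"gripper": 1},{"dp": [0,-0.05,0],"spin": 0,"gripper": 1}]'

```text
time: 17.8
tcp_pos: [0.5443, 0.1893, 0.0927]
ee_rot: [0.001, -0.609, 0.793, -0.001]
force: [4.4, -2.4, 6.0]
finger_gap: 0.683
```

Call:
arm_command --commands '[{"dp": [0,-0.05,0],"spin": 0,"gripper": 1},{"dp": [0,-0.05,0],"spin": 0,"gripper": 1},{"dp": [0,-0.05,0],"spin": 0,"gripper": 1}]'

```text
time: 18.1
tcp_pos: [0.5445, 0.1893, 0.0928]
ee_rot: [0.001, -0.609, 0.793, -0.001]
force: [3.0, -2.8, 6.7]
finger_gap: 0.68
```

```bash
python3 -c "
from h import *
st()"
```

```text
t 18.1 tcp [0.5445 0.1893 0.0928] yaw -105.0 zaxis [ 2.7e-03 -2.0e-04 -1.0e+00] F [ 2.97 -2.78  6.74] T [-0.53 -0.72 -0.03] gap 0.68
```

Call:
arm_command --commands '[{"dp": [0.03,-0.05,-0.06],"spin": 0,"gripper": 1},{"dp": [0.03,-0.05,-0.06],"spin": 0,"gripper": 1},{"dp": [0.03,-0.05,-0.06],"spin": 0,"gripper": 1}]'

```text
time: 18.4
tcp_pos: [0.5444, 0.1893, 0.0928]
ee_rot: [0.001, -0.609, 0.793, -0.0]
force: [4.3, -2.0, 6.7]
finger_gap: 0.682
```

```bash
python3 -c "
from h import *
st()"
```

```text
t 18.4 tcp [0.5444 0.1893 0.0928] yaw -104.99 zaxis [ 1.8e-03  3.0e-04 -1.0e+00] F [ 4.27 -2.    6.66] T [-0.3  -0.73 -0.02] gap 0.682
```

Call:
arm_command --commands '[{"dp": [0,0,0],"spin": 0,"gripper": -0.45},{"dp": [0,0,0],"spin": 0,"gripper": -0.5},{"dp": [0,0,0],"spin": 0,"gripper": -0.6},{"dp": [0,0,0],"spin": 0,"gripper": -0.8},{"dp": [0,0,0],"spin": 0,"gripper": -1},{"dp": [0,0,0],"spin": 0,"gripper": -1},{"dp": [0,0,0],"spin": 0,"gripper": -1}]'

```text
time: 19.1
tcp_pos: [0.5436, 0.189, 0.0917]
ee_rot: [-0.0, -0.609, 0.793, 0.0]
force: [-0.1, -0.0, -0.1]
finger_gap: 1.001
```

```bash
python3 -c "
from h import *
st();im,d=arm.capture('side')
cv2.imwrite('pics/s9.png',cv2.resize(im[215:285,270:340,::-1],(600,600),interpolation=cv2.INTER_NEAREST));st()"
```

```text
t 19.1 tcp [0.5436 0.189  0.0917] yaw -104.98 zaxis [-2.e-04 -1.e-04 -1.e+00] F [-0.05 -0.02 -0.11] T [-0.01  0.05 -0.04] gap 1.001
t 19.15 tcp [0.5436 0.189  0.0918] yaw -104.98 zaxis [-1.e-04 -0.e+00 -1.e+00] F [ 0.15 -0.71  0.11] T [-0.04  0.   -0.01] gap 1.0
```

View pics/s9.png

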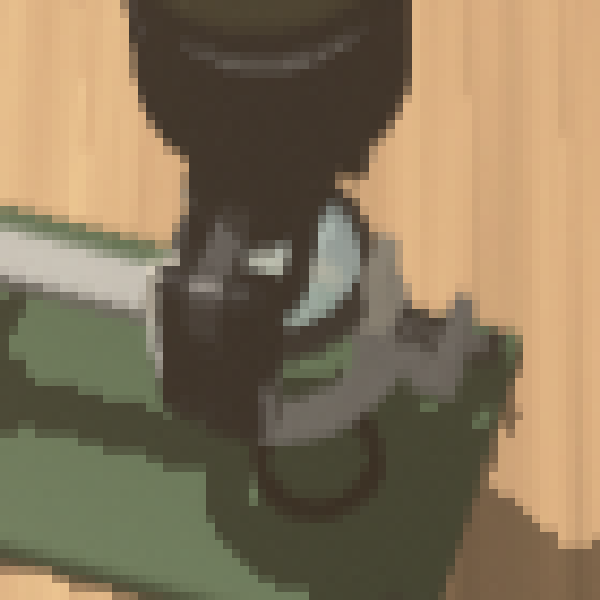

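Released: the forces are zero and the lens at (330,260) stays in the head. Retracting straight up, then aside for a clear look.

Call:
arm_command --commands '[{"dp": [0,0,-1],"spin": 0,"gripper": -1},{"dp": [0,0,-3],"spin": 0,"gripper": -1},{"dp": [0,0,-6],"spin": 0,"gripper": -1},{"dp": [0,0,-10],"spin": 0,"gripper": -1},{"dp": [4,0,-13],"spin": 0,"gripper": -1},{"dp": [9,0,-14],"spin": 0,"gripper": -1},{"dp": [14,0,-14],"spin": 0,"gripper": -1},{"dp": [18,0,-14],"spin": 0,"gripper": -1},{"dp": [22,0,-14],"spin": 0,"gripper": -1},{"dp": [22,0,-14],"spin": 0,"gripper": -1}]'

```text
time: 20.15
tcp_pos: [0.4856, -0.0302, 0.2327]
ee_rot: [-0.001, -0.605, 0.796, -0.001]
force: [0.6, -0.2, 0.0]
finger_gap: 1.001
```

```bash
python3 - <<'E'
from h import *
from scipy.optimize import least_squares
im,d=arm.capture("side");t,d2=arm.capture("top");st()
cv2.imwrite("pics/b10.png",np.hstack([cv2.resize(im[215:285,270:340,::-1],(400,400),interpolation=cv2.INTER_NEAREST),cv2.resize(t[150:220,225:295,::-1],(400,400),interpolation=cv2.INTER_NEAREST)]))
for c,D in(("side",d),("top",d2)):
    W=cloud(c,D);p=W[(np.hypot(W[...,0]-.547,W[...,1]-.188)<.022)&(W[...,2]>.1)];
    A=np.c_[p[:,:2]-[.547,.188],np.ones(len(p))];s=np.linalg.lstsq(A,p[:,2],rcond=None)[0]
    print(c,len(p),p[:,2].mean().round(4),"slope",s.round(4))
E
```

```text
t 20.25 tcp [ 0.4868 -0.0241  0.2327] yaw -105.12 zaxis [ 0.0013  0.     -1.    ] F [ 0.43  0.44 -0.26] T [ 0.05 -0.05  0.02] gap 1.003
side 204 0.1237 slope [0.0121 0.0074 0.1237]
top 214 0.1236 slope [-0.0057  0.0026  0.1236]
```

View pics/b10.png

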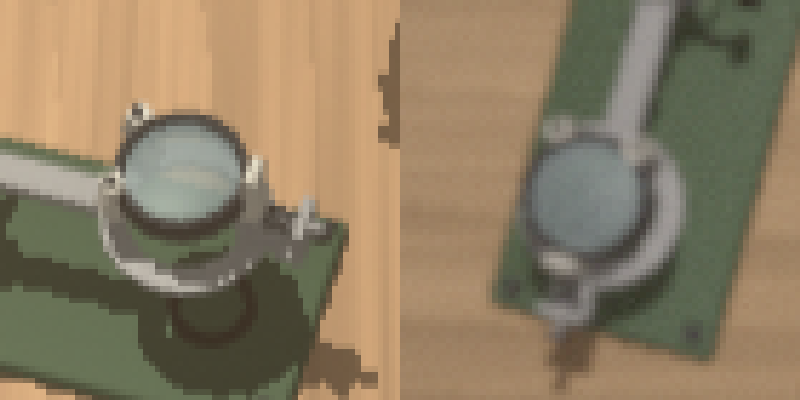

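```bash
python3 - <<'E'
from h import *
from scipy.optimize import least_squares
th=np.linspace(0,2*np.pi,180);outs=[]
ex=np.array([.966,-.259])
for c,o,c0 in(("side",(270,215),(.5473,.1891)),("top",(225,150),(.5440,.1878))):
    im,d=arm.capture(c);S=8
    big=cv2.resize(im[o[1]:o[1]+70,o[0]:o[0]+50,::-1],None,fx=S,fy=S,interpolation=cv2.INTER_NEAREST)
    for z,r,col in((.087,.04,(255,0,0)),(.1258,.03,(0,0,255)),(.1118,.03,(0,255,255))):
        q=((proj(c,np.c_[c0[0]+r*np.cos(th),c0[1]+r*np.sin(th),0*th+z])-o+.5)*S).astype(int);cv2.polylines(big,[q],True,col,1)
    outs.append(big)
    # glass/rim mask by depth
    W=cloud(c,d);m=(np.hypot(W[...,0]-.546,W[...,1]-.188)<.038)&(W[...,2]>.117)&(W[...,2]<.13)
    print(c,cv2.minEnclosingCircle((W[m][:,:2]*1000).astype(np.float32)),W[m][:,:2].mean(0))
    # glass ellipse: gray-blue colour
    hsv=cv2.cvtColor(im,cv2.COLOR_RGB2HSV);g=(abs(W[...,2]-.1236)<.006)&(np.hypot(W[...,0]-.546,W[...,1]-.188)<.032)&(hsv[...,0]>60)&(hsv[...,0]<120)&(hsv[...,2]>90)
    k=arm.calibration(c)
    print("glass centroid",W[g].mean(0),g.sum())
cv2.imwrite("pics/ov11.png",np.hstack(outs))
print(arm.pinpoint("side","lens_center")[:4]);print(arm.pinpoint("side","jaw") if 0 else "")
E
```

```text
side ((545.9249877929688, 191.36280822753906), 36.5519905090332) [0.54760921 0.19029639]
glass centroid [0.54492965 0.17504702 0.12351243] 4
top ((544.1224365234375, 186.0850830078125), 35.99556350708008) [0.54555267 0.18834306]
glass centroid [0.54618223 0.18755126 0.12313203] 281
[{'location': [0.5093, -0.0573, 0.0077], 'conf': 0.91}, {'location': [0.5486, 0.1841, 0.1187], 'conf': 0.63}, {'location': [0.4413, -0.156, 0.0002], 'conf': 0.17}]
```

View pics/ov11.png

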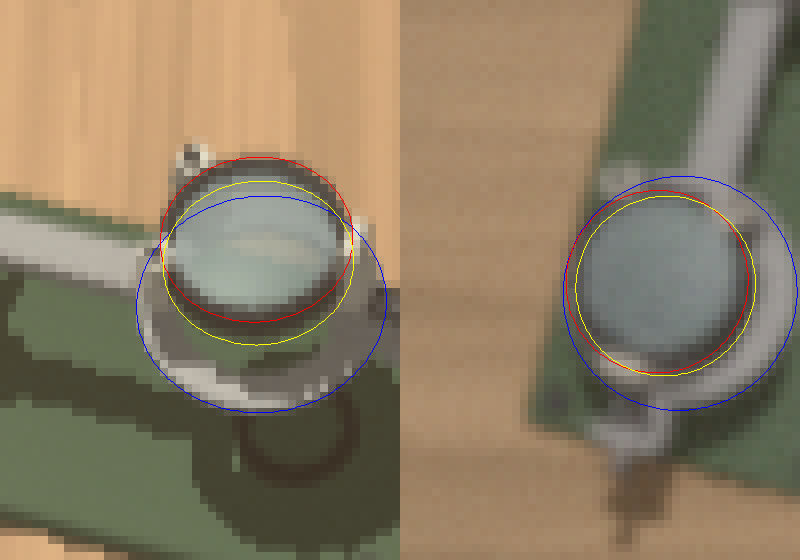

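```bash
python3 -c "
from h import *
st();print(arm.sign_off())"
```

```text
t 20.4 tcp [ 0.4872 -0.0218  0.2322] yaw -104.82 zaxis [ 6.e-04  4.e-04 -1.e+00] F [ 0.37 -0.46  0.54] T [-0.   -0.02 -0.  ] gap 1.001
the job is handed in; nothing more can be done
None
```

The lens is back in the three-claw head and the job is handed in at 20.4 s. The verdict is not reported, and I could not read the contact force on each claw directly.

**What I did:** I gripped the middle-sized lens on its cork and carried it over the head. The lens met the tops of the fixed lips at TCP z 0.1128, which put the seat at TCP z 0.0928. I then pushed the sprung claw back with the rim (about 8 to 9 N) and lowered the lens between the lips. It touched the ledges at exactly 0.0928, slid home to +x until the stops took load, and I let go and withdrew. The downward force on the lens as felt by the arm stayed under about 9 N.

**Last checks:**
- **Height:** the glass is at 0.1236 m, which puts the underside at about 0.112 m, matching the seat height felt by touch.
- **Level:** the plane fitted to the glass slopes under about 0.8°, which is within the depth noise.
- **Centring:** in the side view, the rim lies within about 1 mm of a circle drawn on the head's axis, and it sits under both lips.
- **Disagreement:** ring centres fitted from the two cameras differ by about 3 mm, more in line with calibration and fit error than with the lens being off. The top-view ring overlay sat slightly low.
- **Not confirmed:** that all three stops bear is inferred. The x force dropped as the lens reached the stops, and the spring then holds it there.
- **Bystanders:** I did not measure them again at the end. The arm felt no contact near them, and the last pictures show the seal still in place.

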